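# Close the glue pot: find the thread, screw the lid home, swing the catch over

### The arm

A 6-joint arm with a two-finger parallel gripper is mounted at the origin on the work surface. World frame = base frame: x ahead of the robot, y to its left, z up, the work surface at z = 0. Lengths are in m, angles in rad, forces in N, time in s.
With the tool pointing down it reaches from about 0.35 to 0.85 m from the base axis. Payload 8.1 kg.
Tool frame: the origin (TCP) lies on the centre line of the jaws, within the pads' length; the fingertips stand 22 mm ahead of it and the grasp point (between the pads) lies 3 mm ahead of it; z points along the fingers, y is the line along which they close (so a half turn about z gives the same grasp; the last joint's range is limited). The gripper opens to 93 mm and grips with 3 to 60 N. Pads are 15 mm wide; open, the fingers measure 128 mm over their backs; the gripper's body (75 mm by 188 mm) begins 65 mm behind the grasp point.
Start: joints at [-1.251, 0.13, 1.488, -0, 1.523, -0.085], TCP at [0.236, -0.552, 0.241] pointing down, gripper open.
Joint ranges: [-2.96, 2.96], [-0.89, 2.26], [0.02, 2.5], [-1.34, 4.48], [0, 2.73], [-2.66, 2.66]. Speed limits (rad/s): [2.39, 2.39, 2.79, 3.14, 3.14, 3.14].

### API

Orientations are given as a rotation vector (axis times angle).
In Python, from plant import robot gives the robot as it stands.
- The arm moves only by the shell command python3 inch.py 'ROWS' [FORCE]. ROWS is a JSON list of rows, 1 to 20 of them, each an object with the fields aperture (the finger opening in m), tx, ty, tz (the shift in normalised numbers (1 is 250 mm)), rz (a turn about the tool's z in parts of the range, where 1.0 means pi/2 rad); a field left out counts as zero (the opening has to be given); each row shifts and turns the commanded pose from where the row before left it, along the tool's axes as they then stand; what a row does not reach is not made up. A row lasts 1/10 s, in which the tool goes at most 0.05 m and 0.15 rad, less where a joint would pass 70% of its speed; a pose out of reach is approached as far as the arm can. The fingers move at their own pace and stop on an object; FORCE is the grip in N (left out, the last holds). Time passes only in rows, so rows that do not move let the fingers close. It prints the time, the measured TCP pose, the force, the opening and the grip force at its end. No shift or turn number may pass 1 either way. Input that does not fit is refused with a message, and nothing moves.
- robot.read_state(): the state, without advancing time (a new reading comes with each control period).
- robot.read_camera(name): name is "scene" or "side" or "wrist"; returns a dict with "image" (420x560x3 uint8, red, green, blue), "fx", "fy", "cx", "cy" (pixels), "R" (3x3) and "t" (3): a world point X has camera coordinates R X + t. Camera axes: x right, y down, z forward; pixel columns grow to the right and rows downward; lengths in m; the calibration is good to about 2 mm. The wrist camera is an equidistant fisheye: a pixel r from the principal point sees the ray r / f radians off the axis. A picture is of the moment at which its call begins. There is no depth.
- robot.close_job(): hands the job in; it is judged then, once.
The state is a dict: "t": time; "q": joint angles; "dq": joint speeds; "joint_torque": joint torques, N m; "tool_pos": TCP position; "orientation": TCP orientation; "force": force on the tool from outside, world axes, zero at the start; "wrist_torque": the same for the moment, N m; "opening": finger opening in m; "gripper_force": force on a finger pad.
Only numpy, scipy, OpenCV 4.12 (cv2) and the standard library are available. Lean on these libraries where they do the work, as an engineer would, in place of code of your own. Each camera call takes 0.05 s, during which the arm holds its last target. There are 200 camera calls.

### The job

The lid of the glue pot has been left sitting loosely on top of its thread. Without lifting it off, turn it back (anticlockwise from above) until it drops into the thread, then screw it forward (clockwise) fully home to its stop, and finally swing the catch shut behind the lid's crossbar. Leave everything else on the bench where it is.

Things in the scene. Friction and masses are not known exactly. Their poses are not given: they have to be found in the camera images.
- pot: Green round glue pot on a dark wooden board (200 x 210 x 8 mm), fixed to the bench. Origin: on the pot's axis at bench height, z up, +x towards the white home stripe. Pot 132 mm across, shoulder 93 mm high. TURN below means the lid's yaw relative to the pot, anticlockwise from above positive, 0 = home; it starts at about 0.1 to 0.95 rad.
- neck_top (a point): Centre of the top of the pot's neck, 116 mm above the bench; the neck is 90 mm across and carries a waxed three-start thread. At the start the lid's lugs rest on the thread's level crest, lid origin 112.6 mm up. Turned back to 1.26 rad or more, the lid falls 9.4 mm by its own weight (origin at about 103.2 mm). Stops keep it from turning back past 1.54 rad or forward past 0.
- home_mark (a point): Point on the white stripe on the board, 83 mm from the pot's axis along its +x, 9 mm up. The stripe also runs up the pot's side and shoulder. After the drop, turning the lid forward (clockwise, 1.26 to 1.54 rad) takes it down the thread by another 4.3 mm to its stop at turn 0, origin at about 98.8 mm, with the crossbar's white end above this stripe.
- lid: Loose grey screw lid, about 0.3 kg, 102 mm across, with a yellow crossbar 150 mm long (75 mm each side of the axis), 16 wide, 20 high. Origin: on the axis, level with the lugs' underside; z up, x along the bar to its white end. Skirt from -1 to 20 mm, lid's top at 26, bar from 26 to 46 mm above the origin. A few newtons sideways near a bar end turn it; 1.5 mm side play.
- bar_mark (a point): Point on the top of the crossbar's white end, 68 mm from the lid's axis, 46 mm above the lid's origin.
- catch (a joint): Steel catch: a level arm on a post. 0 = shut (its stop): it points along the pot's -y and its tip lies beside the bar's white end, on the anticlockwise side, so that the lid cannot turn back. It opens anticlockwise from above up to 1.6 rad and starts at 0.9 to 1.4. Arm 85 mm from pivot to tip, 16 mm wide, from 127 to 141 mm above the bench. Slight friction (0.04 N m); it stays where left.
- catch_pivot (a point): On the catch's vertical pivot axis, at the arm's mid height, 134 mm above the bench; at x 68, y 105 mm from the pot's axis in the pot's frame. The post below is 18 mm thick, the arm's round end on it 26 mm.
- catch_knob (a point): Centre of the red ball (22 mm across) that stands on the catch arm, 62 mm from the pivot, 161 mm above the bench; a 10 mm stem joins it to the arm's top 20 mm below.
- cork_block: Bystander: loose cork sanding block 90 x 42 x 30 mm lying on the pot's board. Origin: centre of its underside.
- mallet: Bystander: hammer 260 mm long lying on the bench. Origin within it.
- screwdriver: Bystander: screwdriver 200 mm long lying on the bench. Origin within it.
- wax_jar: Bystander: amber glass jar, 68 mm across, 85 mm high. Origin: centre of its underside.
- filler_tin: Bystander: tin with a blue label, 74 mm across, 90 mm high. Origin: centre of its underside.
- oak_offcut: Bystander: oak block 140 x 60 x 28 mm lying on the bench. Origin: centre of its underside.
- flat_brush: Bystander: brush 200 mm long lying on the bench. Origin within it.

How it is judged:
On the way, in this order (a step that is already met when the one before it is completed fails the run):
1. the lid, turned back, has dropped into the start of the thread (origin at most 105.5 mm up, still turned back by more than 1.0 rad) (z of lid in the frame of pot below 0.1055 m and angle between the x axis of lid and the x axis of pot, either way round above 1 rad), for 0.2 s.
2. the lid is screwed home (crossbar within 0.12 rad of the stripe, origin at most 100.5 mm up) (z of lid in the frame of pot below 0.1005 m and angle between the x axis of lid and the x axis of pot, either way round below 0.12 rad), for 0.2 s.
3. the catch is shut (within 0.12 rad of its stop) (value of joint catch below 0.12 rad), for 0.2 s.
At the end, for the whole second after the job is handed in: The lid is level and at rest, screwed home: crossbar within 0.12 rad of the stripe with its white end at the stripe, lid origin at most 100.5 mm above the bench; the catch is within 0.12 rad of shut (all of step 2 and x of bar_mark in the frame of pot above 0.05 m and angle between lid's own z axis and vertical below 0.05 rad and value of joint catch below 0.12 rad and linear speed of lid below 0.01 m/s); the robot touches nothing.
It fails at once if the lid is lifted off the pot (origin more than 130 mm up) (z of lid in the frame of pot above 0.13 m).
It fails at once if a bystander is moved by more than 25 mm (distance of any of cork_block, mallet, screwdriver, wax_jar, filler_tin, oak_offcut, flat_brush from where it was at the start of the episode above 0.025 m).
It also fails if it takes over 58 s, if anything falls off the work surface, if the arm or the gripper's body presses on something with over 40 N, if the wrist force passes 120 N, or if a joint passes its speed limit or range.

## Working session

There is one attempt and no reset: what is moved stays moved. The work goes in short steps, Python scripts to look and compute and a shell command to move; the robot and the scene stay as the last step left them, time stands still between calls to the robot, and variables do not carry over. Pictures are saved under pics/ and viewed, at most 10 in all, crops included, and the job is handed in when it is done.

```bash
ls; mkdir -p pics; python3 - <<'E'
from plant import robot
import cv2,numpy as np
for n in ["scene","side"]:
    c=robot.read_camera(n); cv2.imwrite(f"pics/{n}0.png",c["image"][:,:,::-1])
    print(n,c["fx"],c["cx"],c["cy"],np.array(c["R"]).round(3).tolist(),np.array(c["t"]).round(3))
print(robot.read_state())
E
```

```text
inch.py
pics
plant.py
scene 389.03007038791515 281.1646444776492 206.92927232768568 [[-0.828, 0.56, 0.001], [0.444, 0.657, -0.609], [-0.342, -0.504, -0.793]] [ 0.443 -0.168  1.296]
side 474.932771473356 282.75882911005164 207.94768023366427 [[-0.965, -0.261, 0.002], [-0.147, 0.538, -0.83], [0.216, -0.802, -0.557]] [0.511 0.172 1.22 ]
{'t': 0.1, 'q': array([-1.25141753e+00,  1.31108099e-01,  1.48919362e+00,  1.14449309e-05,
        1.52298292e+00, -8.53991163e-02]), 'dq': array([ 5.51487885e-05, -1.76848346e-03, -1.04066753e-03,  8.51892803e-04,
        1.08364203e-04,  1.51669334e-03]), 'joint_torque': array([ 1.87514983e-03, -5.61342824e+01, -4.93094337e+01,  7.70476414e-02,
        2.90870114e-02, -7.86527903e-05]), 'tool_pos': array([ 0.23616116, -0.5510425 ,  0.23966614]), 'orientation': array([-3.07582287e+00, -6.31152947e-01,  2.92231831e-04]), 'force': array([ 0.42222015, -0.02824799, -0.48981334]), 'wrist_torque': array([ 0.01059371,  0.0595606 , -0.01976089]), 'gripper_force': 0.0, 'opening': 0.09287186611653725}
```

View pics/scene0.png

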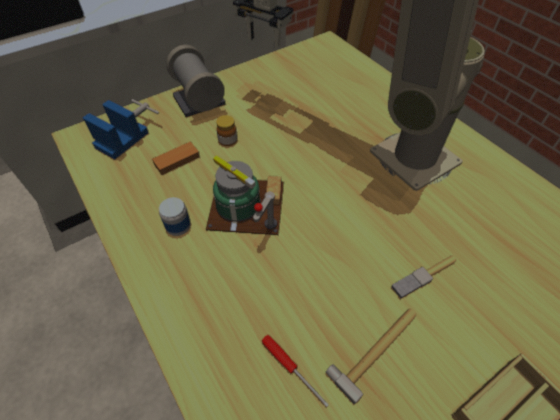

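View pics/side0.png

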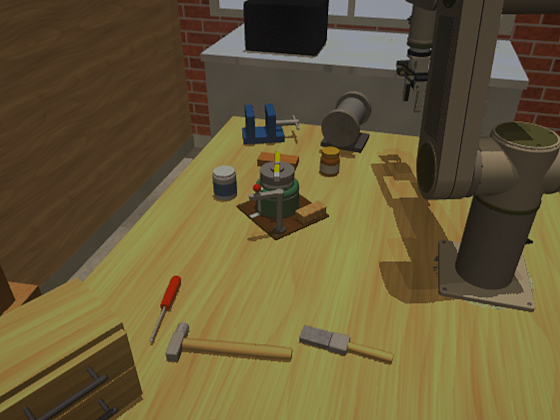

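The scene view shows the pot at about (237,195), with the white bar end and the red knob (258,208) near it. The side view has the pot at about (278,195) and the knob at (257,187). I'll zoom in on both.

```bash
python3 - <<'E'
import cv2,numpy as np
a=cv2.imread("pics/scene0.png")[145:240,200:290]; b=cv2.imread("pics/side0.png")[145:240,233:333]
f=lambda i:cv2.resize(i,(400,int(i.shape[0]*400/i.shape[1])),interpolation=cv2.INTER_CUBIC)
a,b=f(a),f(b); o=np.zeros((430,800,3),np.uint8); o[:a.shape[0],:400]=a; o[:b.shape[0],400:]=b
o=np.clip(o*1.6,0,255).astype(np.uint8)
cv2.imwrite("pics/z0.png",o)
E
```

```text
(no output)
```

View pics/z0.png

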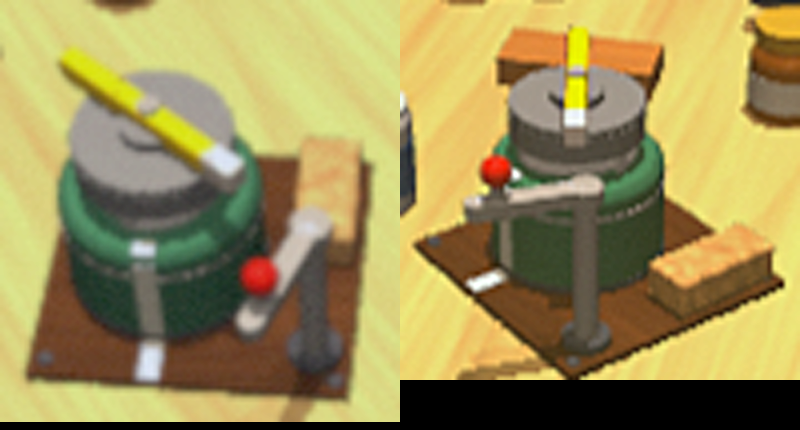

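The crops show, in scene-crop pixels, the stripe on the board at (149,360), pivot (313,222), knob (259,275), the bar's white end (222,163) and far end (70,55). In the side crop they are knob (496,170), pivot (590,186), stripe (488,282), white end (575,118) and far end (578,30). Next I fit the pose.

```bash
cat > h.py <<'E'
import numpy as np
from plant import robot
def proj(c,X):
    p=np.array(c["R"])@np.array(X)+np.array(c["t"]); return np.array([c["fx"]*p[0]/p[2]+c["cx"],c["fy"]*p[1]/p[2]+c["cy"]])
def pts(v):
    x,y,w,t,k=v
    P=lambda a,b,z:np.array([x+np.cos(w)*a-np.sin(w)*b,y+np.sin(w)*a+np.cos(w)*b,z])
    kn=lambda r,z:P(68+0 if 0 else .068+r*np.sin(k),.105-r*np.cos(k),z)
    return dict(home=P(.083,0,.009),piv=P(.068,.105,.141),knob=kn(.062,.161),tip=kn(.085,.134),
      be=P(.068*np.cos(t),.068*np.sin(t),.1586),fe=P(-.075*np.cos(t),-.075*np.sin(t),.1586))
E
python3 - <<'E'
from h import *
from scipy.optimize import least_squares
S=robot.read_camera("scene");D=robot.read_camera("side")
s=lambda u,v:np.array([u/4.444+200-.4,v/4.444+145-.4]); d=lambda u,v:np.array([(u-400)/4+233-.4,v/4+145-.4])
ob=[(S,"home",s(149,360)),(S,"piv",s(313,222)),(S,"knob",s(259,275)),(S,"be",s(222,163)),(S,"fe",s(70,55)),
(D,"home",d(488,282)),(D,"piv",d(590,183)),(D,"knob",d(496,170)),(D,"be",d(575,118)),(D,"fe",d(578,30))]
f=lambda v:np.concatenate([proj(c,pts(v)[n])-o for c,n,o in ob])
best=min((least_squares(f,[.45,.45,w,.5,1.1],loss="soft_l1") for w in np.arange(-3,3,.7)),key=lambda r:r.cost)
print(best.x,best.cost); print(f(best.x).reshape(-1,2).round(1).tolist())
for n,p in pts(best.x).items(): print(n,p.round(4))
print(robot.read_state()["t"])
E
```

```text
[ 0.58946093 -0.15331273 -5.37077392  0.90220811  1.16488292] 4.285971237387194
[[0.5, 0.0], [-0.5, -0.4], [-0.3, -0.2], [0.9, 0.0], [-1.6, -1.7], [-0.0, 0.4], [-0.6, 1.0], [0.3, 0.7], [-0.5, 1.1], [0.3, -0.4]]
home [ 0.6402 -0.0877  0.009 ]
piv [ 0.548  -0.0353  0.141 ]
knob [ 0.6022 -0.0052  0.161 ]
tip [0.6223 0.006  0.134 ]
be [ 0.573  -0.0873  0.1586]
fe [ 0.6076 -0.2261  0.1586]
0.2
```

The rows are not in the units I measure in: shifts go in shares of 250 mm and turns go in shares of pi/2 rad. I convert before sending: 0.039 m / 0.25 = 0.156, -0.0135 m / 0.25 = -0.054.

```bash
python3 inch.py '[{"aperture":0.093,"tx":0.156,"ty":-0.054},{"aperture":0.093,"tx":0.156,"ty":-0.054},{"aperture":0.093,"tx":0.156,"ty":-0.054},{"aperture":0.093,"tx":0.156,"ty":-0.054},{"aperture":0.093,"tx":0.156,"ty":-0.054},{"aperture":0.093,"tx":0.156,"ty":-0.054},{"aperture":0.093,"tx":0.156,"ty":-0.054},{"aperture":0.093,"tx":0.156,"ty":-0.054},{"aperture":0.093,"tx":0.156,"ty":-0.054},{"aperture":0.093,"tx":0.156,"ty":-0.054},{"aperture":0.093,"tx":0.156,"ty":-0.054},{"aperture":0.093,"tx":0.156,"ty":-0.054}]' && python3 inch.py '[{"aperture":0.04,"rz":-0.0891},{"aperture":0.04,"rz":-0.0891},{"aperture":0.04,"rz":-0.0891},{"aperture":0.04,"rz":-0.0891},{"aperture":0.04,"rz":-0.0891},{"aperture":0.04,"rz":-0.0891},{"aperture":0.04,"rz":-0.0891},{"aperture":0.04,"rz":-0.0891},{"aperture":0.04,"rz":-0.0891},{"aperture":0.04,"rz":-0.0891},{"aperture":0.04},{"aperture":0.04}]'
python3 - <<'E'
from plant import robot
import cv2,numpy as np
c=robot.read_camera("wrist"); cv2.imwrite("pics/w1.png",c["image"][:,:,::-1])
print(c["fx"],c["cx"],c["cy"],np.array(c["R"]).round(3).tolist(),np.array(c["t"]).round(3))
E
```

```text
t: 1.4
tool_pos: [0.6037, -0.2169, 0.2404]
orientation: [-3.077, -0.632, 0.0]
force: [1.2, -0.9, 0.0]
opening: 0.093
gripper_force: 0.0
t: 2.6
tool_pos: [0.6026, -0.2182, 0.2404]
orientation: [-1.952, -2.461, 0.0]
force: [-0.8, 0.4, 0.0]
opening: 0.0398
gripper_force: 0.0
325.19226210127806 280.4835628175112 210.42939249636927 [[0.974, 0.227, -0.0], [0.22, -0.945, 0.244], [0.055, -0.237, -0.97]] [-0.537 -0.367  0.304]
```

View pics/w1.png

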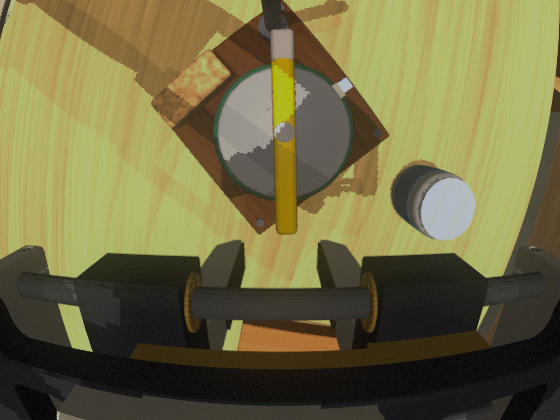

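The wrist view shows the bar from its white end (282,30) to its yellow end (287,233), with the fingers straddling the bar's line beyond the yellow end. I'll back-project those ends.

```bash
cat >> h.py <<'E'
def back(c,u,v,z):
    d=np.array([u-c["cx"],v-c["cy"]])/c["fx"]; r=np.hypot(*d)
    ray=np.array([*(d/r*np.sin(r)),np.cos(r)]); R=np.array(c["R"]); o=-R.T@np.array(c["t"]); w=R.T@ray
    return o+w*(z-o[2])/w[2]
E
python3 - <<'E'
from h import *
c=robot.read_camera("wrist")
a=back(c,282,30,.1586);b=back(c,287,232,.1586);m=(a+b)/2;e=a-b
print(a,b,m,np.linalg.norm(e),np.arctan2(e[1],e[0]))
print("hub",back(c,284,131,.16),"stripe",back(c,346,84,.009))
s=robot.read_state();o=s["orientation"];print(s["tool_pos"],2*np.arctan2(o[1],o[0])%(2*np.pi))
E
```

```text
[ 0.57142691 -0.0822626   0.1586    ] [ 0.60787986 -0.22230686  0.1586    ] [ 0.58965338 -0.15228473  0.1586    ] 0.14471079301994225 1.8254415056411954
hub [ 0.58915727 -0.15234601  0.16      ] stripe [ 0.64745782 -0.08101466  0.009     ]
[ 0.60264137 -0.21827289  0.24050799] 1.8015278963989445
```

To row units: 0.015 m / 0.25 = 0.06, 0.01 m / 0.25 = 0.04, -0.02 rad / 1.5708 = -0.0127.

```bash
python3 inch.py '[{"aperture":0.026,"tx":0.008,"ty":0.0148,"rz":-0.0127},{"aperture":0.026,"tz":0.04},{"aperture":0.026,"tz":0.06},{"aperture":0.026,"tz":0.06},{"aperture":0.026,"tz":0.06},{"aperture":0.026,"tz":0.06},{"aperture":0.026,"tz":0.04},{"aperture":0.026,"tz":0.04},{"aperture":0.026}]' && python3 inch.py '[{"aperture":0.026,"ty":0.0132,"rz":-0.0318},{"aperture":0.026,"ty":0.0132,"rz":-0.0318},{"aperture":0.026,"ty":0.0132,"rz":-0.0318},{"aperture":0.026,"ty":0.0132,"rz":-0.0318},{"aperture":0.026,"ty":0.0132,"rz":-0.0318},{"aperture":0.026,"ty":0.0132,"rz":-0.0318},{"aperture":0.026,"ty":0.0132,"rz":-0.0318},{"aperture":0.026,"ty":0.0132,"rz":-0.0318},{"aperture":0.026,"ty":0.0132,"rz":-0.0318},{"aperture":0.026,"ty":0.0132,"rz":-0.0318},{"aperture":0.026},{"aperture":0.026}]'
```

```text
t: 3.6
tool_pos: [0.6049, -0.2151, 0.1486]
orientation: [-1.921, -2.483, 0.001]
force: [0.0, -0.0, 0.5]
opening: 0.026
gripper_force: 0.0
t: 4.8
tool_pos: [0.6352, -0.2006, 0.1513]
orientation: [1.249, 2.881, -0.0]
force: [-0.9, 0.2, 1.0]
opening: 0.0256
gripper_force: 0.0
```

To row units: 0.0033 m / 0.25 = 0.0132, -0.05 rad / 1.5708 = -0.0318.

```bash
python3 inch.py '[{"aperture":0.026,"ty":0.0132,"rz":-0.0318},{"aperture":0.026,"ty":0.0132,"rz":-0.0318},{"aperture":0.026},{"aperture":0.026},{"aperture":0.026}]'
python3 - <<'E'
from plant import robot
import cv2,numpy as np
o=[]
for n,x,y in (("scene",200,145),("side",230,145)):
    i=robot.read_camera(n)["image"][y:y+95,x:x+95,::-1]; o.append(cv2.resize(i,(400,400),interpolation=cv2.INTER_CUBIC))
cv2.imwrite("pics/z2.png",np.clip(np.hstack(o)*1.6,0,255))
E
```

```text
t: 5.3
tool_pos: [0.6394, -0.196, 0.1507]
orientation: [1.104, 2.941, -0.0]
force: [0.1, 0.1, 0.4]
opening: 0.0258
gripper_force: 0.0[ WARN:0@0.928] global loadsave.cpp:1063 imwrite_ Unsupported depth image for selected encoder is fallbacked to CV_8U.
```

View pics/z2.png

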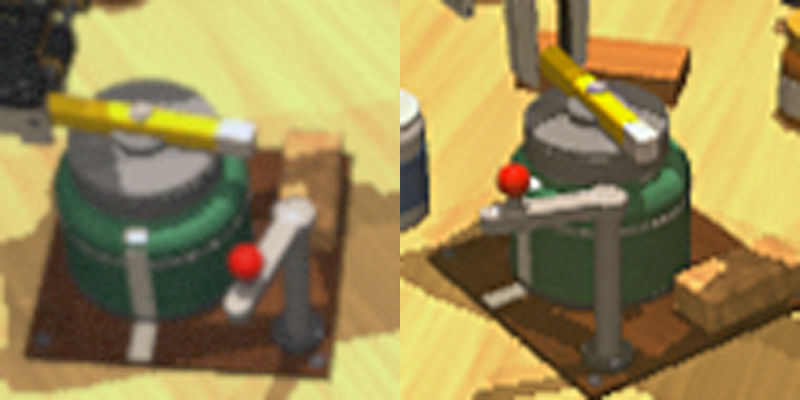

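The lid has turned. In the scene crop the white end is at (237,135), in the side crop the white end is at (640,133) and the yellow end at (547,52). The skirt looks lower, so I'll fit turn and height.

```bash
cat > lidfit.py <<'E'
from h import *
from scipy.optimize import least_squares
def fit(sc,sd,hub_s,hub_d,k):
    S=robot.read_camera("scene");D=robot.read_camera("side")
    def f(v):
        P=lambda r:[.5895+r*np.cos(v[0]),-.1525+r*np.sin(v[0]),v[1]]
        return np.concatenate([proj(S,P(.068))-sc,proj(D,P(.068))-sd,proj(S,P(0))-hub_s,proj(D,P(0))-hub_d])
    r=least_squares(f,[2.2,.15]); print("turn",r.x[0]-.905,"lid z",r.x[1]-.046,f(r.x).round(1))
E
python3 - <<'E'
from lidfit import *
k=4.444;A=lambda u,v:np.array([u/k+199.6,v/k+144.6]);B=lambda u,v:np.array([(u-400)/4+232.6,v/4+144.6])
print("before");fit(A(222,163),B(575,118),A(148,102),B(578,71),0)
k2=400/95;A=lambda u,v:np.array([u/k2+199.6,v/k2+144.6]);B=lambda u,v:np.array([(u-400)/k2+229.6,v/k2+144.6])
fit(A(237,135),B(640,133),A(143,114),B(597,87),0)
E
```

```text
before
turn 0.8973163283210945 lid z 0.11630332337031389 [ 0.8 -0.6 -0.9  0.1 -0.4  0.2 -0.6  0.2]
turn 1.3445412222718083 lid z 0.10492639520305426 [ 0.8 -0.5 -0.6  0.5 -0.6 -1.   0.1  0.7]
```

The lid has dropped: it measures 11 mm lower at a turn of about 1.35. Now I screw it forward.

To row units: 0.004 m / 0.25 = 0.016, -0.0033 m / 0.25 = -0.0132, 0.05 rad / 1.5708 = 0.0318.

```bash
python3 inch.py '[{"aperture":0.026,"tx":0.004,"tz":0.016},{"aperture":0.026,"tx":0.0004,"ty":-0.0132,"rz":0.0318},{"aperture":0.026,"tx":0.0004,"ty":-0.0132,"rz":0.0318},{"aperture":0.026,"tx":0.0004,"ty":-0.0132,"rz":0.0318},{"aperture":0.026,"tx":0.0004,"ty":-0.0132,"rz":0.0318},{"aperture":0.026,"tx":0.0004,"ty":-0.0132,"rz":0.0318},{"aperture":0.026,"tx":0.0004,"ty":-0.0132,"rz":0.0318},{"aperture":0.026,"tx":0.0004,"ty":-0.0132,"rz":0.0318},{"aperture":0.026,"tx":0.0004,"ty":-0.0132,"rz":0.0318},{"aperture":0.026,"tx":0.0004,"ty":-0.0132,"rz":0.0318},{"aperture":0.026,"tx":0.0004,"ty":-0.0132,"rz":0.0318},{"aperture":0.026,"tx":0.0004,"ty":-0.0132,"rz":0.0318},{"aperture":0.026,"tx":0.0004,"ty":-0.0132,"rz":0.0318},{"aperture":0.026,"tx":0.0004,"ty":-0.0132,"rz":0.0318},{"aperture":0.026,"tx":0.0004,"ty":-0.0132,"rz":0.0318},{"aperture":0.026,"tx":0.0004,"ty":-0.0132,"rz":0.0318}]' && python3 inch.py '[{"aperture":0.026,"tx":0.0004,"ty":-0.0132,"rz":0.0318},{"aperture":0.026,"tx":0.0004,"ty":-0.0132,"rz":0.0318},{"aperture":0.026,"tx":0.0004,"ty":-0.0132,"rz":0.0318},{"aperture":0.026,"tx":0.0004,"ty":-0.0132,"rz":0.0318},{"aperture":0.026,"tx":0.0004,"ty":-0.0132,"rz":0.0318},{"aperture":0.026,"tx":0.0004,"ty":-0.0132,"rz":0.0318},{"aperture":0.026,"tx":0.0004,"ty":-0.0132,"rz":0.0318},{"aperture":0.026,"tx":0.0004,"ty":-0.0132,"rz":0.0318},{"aperture":0.026,"tx":0.0004,"ty":-0.0132,"rz":0.0318},{"aperture":0.026,"tx":0.0004,"ty":-0.0132,"rz":0.0318},{"aperture":0.026}]'
```

```text
t: 7.2
tool_pos: [0.5955, -0.2171, 0.1463]
orientation: [-2.105, -2.331, -0.0]
force: [0.5, 0.1, -0.9]
opening: 0.0259
gripper_force: 0.3
t: 8.3
tool_pos: [0.5631, -0.2121, 0.1463]
orientation: [-2.615, -1.74, 0.0]
force: [0.1, -0.3, 0.4]
opening: 0.0258
gripper_force: 0.0
```

To row units: -0.0026 m / 0.25 = -0.0104, 0.0001 m / 0.25 = 0.0004, 0.04 rad / 1.5708 = 0.0255.

```bash
python3 inch.py '[{"aperture":0.026,"tx":0.0004,"ty":-0.0104,"rz":0.0255},{"aperture":0.026,"tx":0.0004,"ty":-0.0104,"rz":0.0255},{"aperture":0.026,"tx":0.0004,"ty":-0.0104,"rz":0.0255},{"aperture":0.026,"tx":0.0004,"ty":-0.0104,"rz":0.0255},{"aperture":0.026,"tx":0.0004,"ty":-0.0104,"rz":0.0255},{"aperture":0.026,"tx":0.0004,"ty":-0.0104,"rz":0.0255},{"aperture":0.026}]' && python3 inch.py '[{"aperture":0.026,"ty":-0.006,"rz":0.0127},{"aperture":0.026,"ty":-0.006,"rz":0.0127},{"aperture":0.026}]'
```

```text
t: 9.0
tool_pos: [0.5499, -0.2042, 0.1465]
orientation: [-2.804, -1.416, 0.0]
force: [0.3, -0.9, -1.2]
opening: 0.0257
gripper_force: 0.0
t: 9.3
tool_pos: [0.5476, -0.2025, 0.1466]
orientation: [2.833, 1.359, 0.0]
force: [0.4, 0.1, -0.2]
opening: 0.0259
gripper_force: 0.2
```

To row units: -0.002 m / 0.25 = -0.008, 0.02 rad / 1.5708 = 0.0127.

```bash
for i in 1; do python3 inch.py '[{"aperture":0.026,"ty":-0.008,"rz":0.0127},{"aperture":0.026,"ty":-0.008,"rz":0.0127},{"aperture":0.026}]'; done; python3 inch.py '[{"aperture":0.026,"ty":-0.008},{"aperture":0.026}]'
```

```text
t: 9.6
tool_pos: [0.5457, -0.2005, 0.1475]
orientation: [2.857, 1.299, 0.004]
force: [6.0, -2.5, -0.9]
opening: 0.0261
gripper_force: 2.7
t: 9.8
tool_pos: [0.5452, -0.2, 0.1478]
orientation: [2.855, 1.299, 0.006]
force: [11.3, -5.5, -4.8]
opening: 0.0261
gripper_force: 6.0
```

The force has risen to 12 N, so the stop is reached. I'll back off to the middle of the gap, rise, and check.

To row units: -0.04 m / 0.25 = -0.16, -0.03 m / 0.25 = -0.12.

```bash
python3 inch.py '[{"aperture":0.026,"ty":0.012},{"aperture":0.026,"ty":0.012},{"aperture":0.03,"tz":-0.08},{"aperture":0.03,"tz":-0.12},{"aperture":0.03,"tz":-0.16},{"aperture":0.03}]'
python3 - <<'E'
from plant import robot
import cv2,numpy as np
c=robot.read_camera("wrist"); cv2.imwrite("pics/w3.png",c["image"][:,:,::-1])
E
```

```text
t: 10.4
tool_pos: [0.5499, -0.2038, 0.2434]
orientation: [2.853, 1.299, 0.009]
force: [0.0, -0.4, 1.1]
opening: 0.03
gripper_force: 0.0
```

View pics/w3.png

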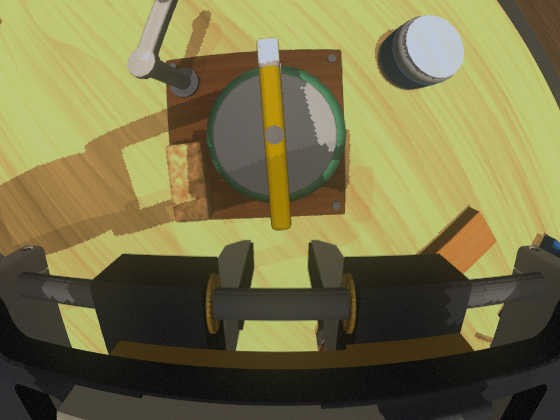

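The bar lies from (267,41) to (281,227), covering the stripe. The catch pivot is at (142,64) and its arm points away towards (165,0).

```bash
python3 - <<'E'
from h import *
c=robot.read_camera("wrist")
for z in(.1448,.149):
    a=back(c,267,41,z);b=back(c,281,227,z);e=a-b;print(z,(a+b)/2,np.linalg.norm(e),np.arctan2(e[1],e[0]))
p=back(c,142,64,.141);print("piv",p, "corners->yaw",[back(c,*q,.008) for q in((337,53),(343,213))])
d=back(c,165,2,.141)-p;print("arm dir",np.arctan2(d[1],d[0]))
s=robot.read_state();o=s["orientation"];print(s["tool_pos"],2*np.arctan2(o[1],o[0]))
E
```

```text
0.1448 [ 0.58762417 -0.15166223  0.1448    ] 0.1410629547176742 0.9262001335661716
0.149 [ 0.58769848 -0.15166759  0.149     ] 0.13858510782689318 0.9262001335661711
piv [ 0.54903489 -0.0382046   0.141     ] corners->yaw [array([ 0.70423925, -0.12576522,  0.008     ]), array([ 0.58650923, -0.2763947 ,  0.008     ])]
arm dir 0.5268127703286832
[ 0.5479959  -0.20290404  0.23781928] 0.8544977298555514
```

Bar yaw is 0.926 against a board yaw of 0.907, so the lid is home. Next the catch.

To row units: 0.0307 m / 0.25 = 0.1228, -0.0147 m / 0.25 = -0.0588, 0.12 rad / 1.5708 = 0.0764.

```bash
python3 inch.py '[{"aperture":0.044,"tx":0.1228,"ty":-0.0588},{"aperture":0.044,"tx":0.1228,"ty":-0.0588},{"aperture":0.044,"tx":0.1228,"ty":-0.0588},{"aperture":0.044,"tx":0.1228,"ty":-0.0588},{"aperture":0.044,"tx":0.1228,"ty":-0.0588},{"aperture":0.044,"tx":0.1228,"ty":-0.0588},{"aperture":0.044,"rz":0.0764},{"aperture":0.044,"rz":0.07},{"aperture":0.044,"rz":0.07},{"aperture":0.044}]'
python3 - <<'E'
from h import *
c=robot.read_camera("wrist");import cv2
cv2.imwrite("pics/w4.png",c["image"][:,:,::-1]);i=c["image"].astype(int)
m=(i[...,0]>90)&(i[...,1]<60)&(i[...,2]<60)
n,l,st,ce=cv2.connectedComponentsWithStats(m.astype(np.uint8))
for k in range(1,n):
    if st[k,4]>80: print(st[k],ce[k],back(c,*ce[k],.161))
s=robot.read_state();o=s["orientation"];print(s["tool_pos"],2*np.arctan2(o[1],o[0]))
E
```

```text
t: 11.5
tool_pos: [0.6008, -0.0055, 0.2343]
orientation: [-3.038, -0.797, 0.006]
force: [0.1, -0.3, 0.1]
opening: 0.0435
gripper_force: 0.0
[265 208  29  30 670] [278.79850746 222.74477612] [ 0.60269703 -0.00217419  0.161     ]
[297 219  39  25 315] [316.65714286 230.53650794] [ 0.6107233  -0.02813635  0.161     ]
[296 240  27  37 251] [311.98007968 258.0438247 ] [ 0.59120828 -0.03604736  0.161     ]
[ 0.60091023 -0.0056316   0.23465733] -5.766152244545848
```

View pics/w4.png

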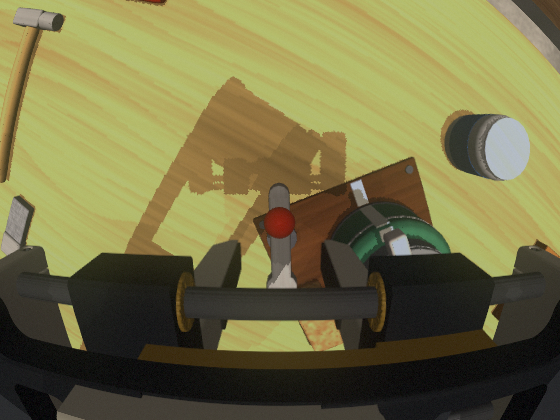

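The ball is at (279,223), midway between the fingers, and it back-projects to (0.6027,-0.0022). I'll lower around it and swing.

To row units: 0.02 m / 0.25 = 0.08, 0.0032 m / 0.25 = 0.0128.

```bash
python3 inch.py '[{"aperture":0.044,"tx":0.0128,"ty":-0.0084},{"aperture":0.044,"tz":0.08},{"aperture":0.044,"tz":0.08},{"aperture":0.044,"tz":0.08},{"aperture":0.034},{"aperture":0.034}]' && python3 inch.py '[{"aperture":0.034,"tx":-0.0004,"ty":0.0124,"rz":0.0318},{"aperture":0.034,"tx":-0.0004,"ty":0.0124,"rz":0.0318},{"aperture":0.034,"tx":-0.0004,"ty":0.0124,"rz":0.0318},{"aperture":0.034,"tx":-0.0004,"ty":0.0124,"rz":0.0318},{"aperture":0.034,"tx":-0.0004,"ty":0.0124,"rz":0.0318},{"aperture":0.034,"tx":-0.0004,"ty":0.0124,"rz":0.0318},{"aperture":0.034,"tx":-0.0004,"ty":0.0124,"rz":0.0318},{"aperture":0.034,"tx":-0.0004,"ty":0.0124,"rz":0.0318},{"aperture":0.034,"tx":-0.0004,"ty":0.0124,"rz":0.0318},{"aperture":0.034,"tx":-0.0004,"ty":0.0124,"rz":0.0318},{"aperture":0.034,"tx":-0.0004,"ty":0.0124,"rz":0.0318},{"aperture":0.034,"tx":-0.0004,"ty":0.0124,"rz":0.0318},{"aperture":0.034,"tx":-0.0004,"ty":0.0124,"rz":0.0318},{"aperture":0.034,"tx":-0.0004,"ty":0.0124,"rz":0.0318},{"aperture":0.034,"tx":-0.0004,"ty":0.0124,"rz":0.0318},{"aperture":0.034,"tx":-0.0004,"ty":0.0124,"rz":0.0318},{"aperture":0.034,"tx":-0.0004,"ty":0.0124,"rz":0.0318},{"aperture":0.034,"tx":-0.0004,"ty":0.0124,"rz":0.0318},{"aperture":0.034,"tx":-0.0004,"ty":0.0124,"rz":0.0318},{"aperture":0.034}]'
```

```text
t: 12.15
tool_pos: [0.6033, -0.0023, 0.1764]
orientation: [-3.037, -0.801, 0.002]
force: [0.4, 0.6, 1.0]
opening: 0.0352
gripper_force: 0.0
t: 14.15
tool_pos: [0.6065, -0.0595, 0.1787]
orientation: [-3.067, 0.679, -0.005]
force: [0.2, 0.1, -0.0]
opening: 0.0339
gripper_force: 0.0
```

To row units: 0.0031 m / 0.25 = 0.0124, 0.003 m / 0.25 = 0.012, 0.05 rad / 1.5708 = 0.0318.

```bash
python3 inch.py '[{"aperture":0.034,"tx":-0.0004,"ty":0.0124,"tz":0.012,"rz":0.0318},{"aperture":0.034,"tx":-0.0004,"ty":0.0124,"rz":0.0318},{"aperture":0.034,"tx":-0.0004,"ty":0.0124,"rz":0.0318},{"aperture":0.034,"tx":-0.0004,"ty":0.0124,"rz":0.0318},{"aperture":0.034}]'; python3 inch.py '[{"aperture":0.034,"ty":0.012,"rz":0.0191},{"aperture":0.034,"ty":0.008},{"aperture":0.034}]';python3 inch.py '[{"aperture":0.034,"ty":0.008},{"aperture":0.034}]'
```

```text
t: 14.65
tool_pos: [0.5996, -0.0699, 0.1748]
orientation: [-2.985, 0.98, -0.002]
force: [0.3, 0.4, -0.3]
opening: 0.0341
gripper_force: 0.0
t: 14.95
tool_pos: [0.5961, -0.0739, 0.1739]
orientation: [2.97, -1.024, 0.001]
force: [0.4, 0.1, -0.2]
opening: 0.0342
gripper_force: 0.1
t: 15.15
tool_pos: [0.5947, -0.0754, 0.1736]
orientation: [2.97, -1.025, -0.0]
force: [0.3, 0.3, 0.0]
opening: 0.0341
gripper_force: 0.1
```

To row units: 0.002 m / 0.25 = 0.008.

```bash
python3 inch.py '[{"aperture":0.034,"ty":0.008},{"aperture":0.034}]';python3 inch.py '[{"aperture":0.034,"ty":0.008},{"aperture":0.034}]';python3 inch.py '[{"aperture":0.034,"ty":0.004},{"aperture":0.034}]'
```

```text
t: 15.35
tool_pos: [0.5935, -0.0769, 0.1736]
orientation: [2.969, -1.026, -0.0]
force: [0.8, 0.2, -0.6]
opening: 0.034
gripper_force: 0.2
t: 15.55
tool_pos: [0.5932, -0.0774, 0.1737]
orientation: [-2.967, 1.024, -0.002]
force: [6.0, 4.7, -2.6]
opening: 0.0345
gripper_force: 3.8
t: 15.75
tool_pos: [0.593, -0.0775, 0.1737]
orientation: [-2.967, 1.023, -0.003]
force: [8.3, 7.2, -2.5]
opening: 0.0341
gripper_force: 5.5
```

The catch is on its stop, with 11 N felt. I'll back off, rise and check.

To row units: -0.04 m / 0.25 = -0.16, -0.03 m / 0.25 = -0.12.

```bash
python3 inch.py '[{"aperture":0.034,"ty":-0.016},{"aperture":0.044,"ty":-0.008},{"aperture":0.044},{"aperture":0.044,"tz":-0.12},{"aperture":0.044,"tz":-0.16},{"aperture":0.044,"tx":-0.16,"tz":-0.08},{"aperture":0.044,"tx":-0.16},{"aperture":0.044},{"aperture":0.044}]'
python3 - <<'E'
from plant import robot
import cv2,numpy as np
c=robot.read_camera("wrist"); w=c["image"][:,:,::-1][:300]
o=[]
for n,x,y in (("scene",200,145),("side",230,145)):
    i=robot.read_camera(n)["image"][y:y+71,x:x+95,::-1]; o.append(cv2.resize(i,(400,300),interpolation=cv2.INTER_CUBIC))
im=np.vstack([np.clip(np.hstack(o)*1.6,0,255).astype(np.uint8),np.pad(w,((0,0),(0,240),(0,0)))])
cv2.imwrite("pics/z5.png",im)
E
```

```text
t: 16.65
tool_pos: [0.5321, -0.0249, 0.2639]
orientation: [2.97, -1.025, 0.001]
force: [0.5, -0.2, 0.5]
opening: 0.0438
gripper_force: 0.0
```

View pics/z5.png

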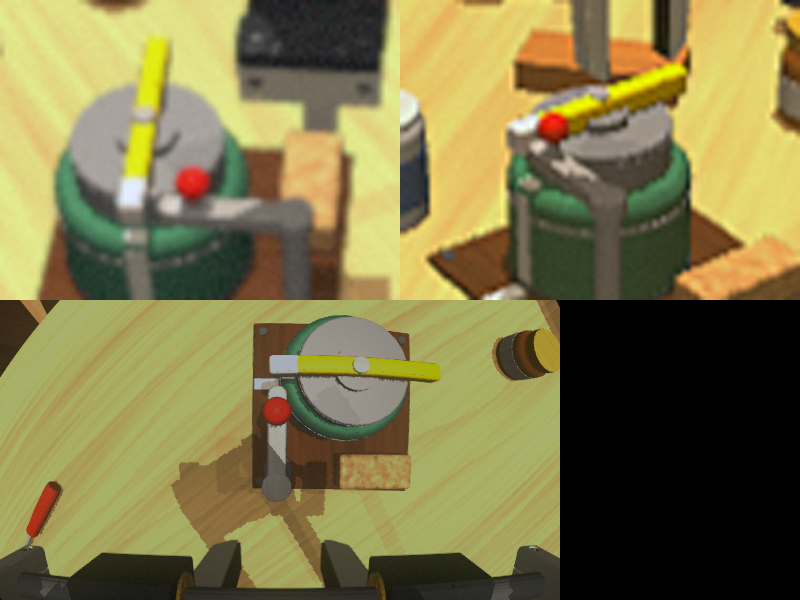

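The arm lies beside the bar's white end. Bar ends are at (270,64) and (440,72), pivot (277,187), tip about (277,90) and ball (277,110) in the wrist picture. A numeric check before handing in:

```bash
python3 - <<'E'
from h import *
c=robot.read_camera("wrist")
a=back(c,271,64,.1448);b=back(c,439,72,.1448);e=a-b;print("bar",np.linalg.norm(e),np.arctan2(e[1],e[0]),(a+b)/2)
p=back(c,277,187,.141);k=back(c,277,110,.161);d=k-p;print("catch",p,k,np.hypot(*d[:2]),np.arctan2(d[1],d[0])+np.pi/2)
q=back(c,253,23,.008);r=back(c,409,25,.008);f=q-r;print("board",np.linalg.norm(f),np.arctan2(f[1],f[0]))
E
```

```text
bar 0.1444101782945772 0.9248727504207783 [ 0.58911193 -0.15218013  0.1448    ]
catch [ 0.55024    -0.03566149  0.141     ] [ 0.59896745 -0.07437052  0.161     ] 0.06223144395809552 0.8994801199944459
board 0.20039412892090905 0.9535076445033163
```

```bash
python3 -c "
from plant import robot
print(robot.close_job())"
```

```text
the job is handed in; nothing more can be done
None
```

The lid was turned back until it dropped, then screwed home to its stop, and the catch was swung shut against the bar. I handed the job in after about 17 of the 58 s; final camera checks put bar and catch within about 0.05 rad of home and shut, and no verdict was printed.

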